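Release a control unit from the chute and add it to the pile

TASK

Draw the hopper's slide gate out until it is hard against its end stop and leave it there, so that the control-unit case behind it slides down the chute. Take that case out of the trough where it stands on its long edge, lay it down flat on the bench and let go, then take it again across its width and set it gently (not dropped) and squarely on top of the pile of two like cases, either face up and either end first. Do not disturb the pile or knock the other things on the bench, and leave everything released and still.

Things in the scene. Friction and masses are not known exactly. Their poses are not given: they have to be found in the camera images.
- gate (a joint): Slide gate of the chute: a steel plate across the slot, drawn horizontally out along the chute's own -x (towards the robot). Value in m: 0 fully shut, 0.070 at the end stop; it starts 0 to 6 mm open. It frees the case after about 27 mm, but must go on to the stop. It drags with about 4 N and stays where it is left.
- pull_tab (a point): Top centre of the gate's upright steel pull tab: 10 mm thick along the chute's x (the pull direction), 34 mm wide along the chute's y, 56 mm high, free for 44 mm below this point. When shut it stands 125 mm out from the slot's mid plane, 103 mm clear of the chute wall. Moves with the gate.
- chute: Fixed steel chute on a 90 x 300 mm foot, small grey hopper at its upper end (mouth up to 0.36 m high). Origin on the bench under the gate. It falls 40 deg towards its own -y; floor at the gate 135 mm above the bench. Slot 25 mm wide along its x, walls 4 mm thick, 30 mm high (square to the floor) in the open trough, 42 to 75 mm at the throat; end wall 150 mm downhill of the gate, 35 mm high.
- trough (a point): Where the centre of the case comes to rest in the trough, against the end wall: 29 mm square above the chute floor, 95 mm downhill of the gate.
- case: The case to be moved, waiting in the hopper throat against the gate: flat aluminium control-unit case 110 (x) x 58 (y) x 22 (z) mm, about 0.25 kg, origin at its centre, no protruding parts. In the chute it stands on a long edge, its x along the slope, its z (thickness) across the slot; in the trough its upper 28 mm stand clear of the walls.
- pile_low: Lower of the two like cases (same size and axes) lying flat on the bench in a pile, loose; origin at its centre, 11 mm above the bench.
- pile_top: Upper case of that pile, same size and axes; origin at its centre, 33 mm above the bench. Its upper face is 44 mm above the bench.
- spray_can: Bystander: upright can, 60 mm across, 160 mm tall, origin under its centre.
- pulley: Bystander: dark steel belt pulley lying flat, 80 mm across, 30 mm high, origin under its centre.
- screwdriver: Bystander: screwdriver lying on the bench along its own x, about 200 mm long.
Not all that is in view belongs to the job. Leave any pink look-alike of the case alone. What is shaped like the pile_top but green or purple is not meant.

How it is judged:
By the outcome, as a careful person would: the job done as asked, in the order asked, and still so for the second after the job is handed in, with the robot touching nothing.
It also fails if it takes over 72 s, if anything falls off the work surface, if the arm or the gripper's body presses on something with over 40 N, if the wrist force passes 120 N, or if a joint passes its speed limit or range.

ROBOT

A 6-joint arm with a two-finger parallel gripper is mounted at the origin on the work surface. World frame = base frame: x ahead of the robot, y to its left, z up, the work surface at z = 0. Lengths are in m, angles in rad, forces in N, time in s.
With the tool pointing down it reaches from about 0.35 to 0.975 m from the base axis. Payload 4.9 kg.
Tool frame: the origin (TCP) lies midway between the tips of the shut fingers; the grasp point (between the pads) lies 19 mm behind it (manip.pinch_z is the distance from the TCP to the grasp point, in m); z points along the fingers, y is the direction in which the jaws open and shut (so a half turn about z gives the same grasp; the last joint's range is limited). The gripper opens to 85 mm and grips with 20 to 120 N. Pads are 22 mm wide; open, the fingers measure 114 mm over their backs; the gripper's body (76 mm by 85 mm) begins 54 mm behind the grasp point. The pads swing forward as they close: fully open they stand 13 mm farther back than shut.
Start: joints at [-1.469, 0.053, 1.613, -0, 1.476, -0.119], TCP at [0.137, -0.61, 0.231] pointing down, gripper open.
Joint ranges: [-3.01, 3.01], [-1.01, 2.22], [0.06, 2.58], [-1.02, 4.17], [0.09, 2.62], [-3.14, 3.14]. Speed limits (rad/s): [2.57, 2.57, 3.14, 3.14, 3.14, 3.14].

INTERFACE

Orientations are given as a unit quaternion [w, x, y, z].
In Python, from plant import manip gives the robot as it stands.
- The arm moves only by the tool drive_tool, never from a script. Its argument "commands" is text: rows parted by semicolons, each of 5 numbers parted by spaces: the finger opening in mm, from 0 to 85.4, then the shift along the tool's x, y, z in units of 30 mm (1.0 is 30 mm), then the turn about the tool's z in degrees. A call has exactly 8 rows; each row shifts and turns the commanded pose from where the row before left it, along the tool's axes as they then stand; what a row does not reach is not made up. A row lasts 1/8 s, in which the tool goes at most 62.5 mm and 10.7 degrees, less where a joint would pass 70% of its speed; a pose out of reach is approached as far as the arm can. A call is refused whole if a number of a shift passes 1 or a number of a turn 10.7, either way. A call with a gripper value outside its range is refused whole. The fingers move at their own pace and stop on an object; the grip force is fixed at half the most. Time passes only in rows, so rows that do not move let the fingers close, or fill a call up. It gives the time, the measured TCP pose, the force and the opening at its end, in the units of the state.
- manip.state(): the state, without advancing time (a new reading comes with each control period).
- manip.grab_frame(name): name is "side" or "top"; returns the picture (384x512x3 uint8, red, green, blue); there is no depth.
- manip.camera_params(name): a dict with "fx", "fy", "cx", "cy" (pixels), "distortion" ([k1, k2, p1, p2, k3] as OpenCV has them; the pictures are not rectified), "xyz" and "orientation" of the camera in the world. Camera axes: x right, y down, z forward; pixel columns grow to the right and rows downward; lengths in m; the calibration is good to about 2 mm. A picture is of the moment at which its call begins. camera_params takes no time and is no camera call.
- manip.job_done(): hands the job in, once; it reports no verdict.
The state is a dict: "time": time; "joint_pos": joint angles; "joint_vel": joint speeds; "joint_efforts": joint torques, N m; "tool_pos": TCP position; "tool_rot": TCP orientation; "contact_force": force on the tool from outside, world axes, zero at the start; "ft_torque": the same for the moment, N m; "gripper_width": opening from 0.0 (shut) to 1.0 (fully open).
Only numpy, scipy, OpenCV 4.12 (cv2) and the standard library are available. Lean on these libraries where they do the work, as an engineer would, in place of code of your own. Each camera call takes 0.05 s, during which the arm holds its last target. There are 200 camera calls.

## Working session

There is one attempt and no reset: what is moved stays moved. The work goes in short steps, Python scripts to look and compute and a tool call to move; the robot and the scene stay as the last step left them, time stands still between calls to the robot, and variables do not carry over. Pictures are saved under pics/ and viewed, about 8 in all and at most 12, crops included, and the job is handed in when it is done.

Besides the shell and the picture viewer there is one more tool, called after ">>>" in YAML: its name, and indented under it one key for each argument. drive_tool: Moves the arm, as the interface text tells. Its arguments: {"type":"object","properties":{"commands":{"type":"string"}},"required":["commands"]}

```bash
ls; mkdir -p pics; python3 - <<'E'
from plant import manip
import cv2
for n in("top","side"):
    im=manip.grab_frame(n); cv2.imwrite(f"pics/{n}0.png",cv2.cvtColor(im,cv2.COLOR_RGB2BGR)); print(manip.camera_params(n))
print(manip.state(), manip.pinch_z)
E
```

```text
pics
{'fx': 365.35660314024244, 'fy': 365.35660314024244, 'cx': 255.6935286990238, 'cy': 187.55457066931498, 'distortion': array([-0.0269664,  0.       ,  0.       ,  0.       ,  0.       ]), 'xyz': array([ 0.35672821, -0.00158234,  1.08831159]), 'orientation': array([ 0.05709016, -0.70132575,  0.7073807 , -0.06704815])}
{'fx': 381.1604336565196, 'fy': 381.1604336565196, 'cx': 259.747972214266, 'cy': 196.36708278012594, 'distortion': array([0.00492264, 0.        , 0.        , 0.        , 0.        ]), 'xyz': array([-0.02835102,  0.81774886,  0.72552756]), 'orientation': array([ 0.14469059, -0.25749867,  0.8248108 , -0.48212675])}
{'time': 0.1, 'joint_pos': array([-1.46899669e+00,  5.32952848e-02,  1.61418887e+00,  2.92201180e-05,
        1.47601093e+00, -1.19011839e-01]), 'joint_vel': array([ 6.49332563e-04, -1.68448599e-03, -4.07698904e-03, -3.30039712e-04,
       -9.42457135e-05, -8.00046447e-04]), 'joint_efforts': array([-6.79676086e-04, -3.94902349e+01, -3.71363461e+01, -8.98008443e-05,
        3.96042393e-03, -1.74350987e-07]), 'tool_pos': array([ 0.1368303 , -0.60924429,  0.23016399]), 'tool_rot': array([-9.51056419e-04,  9.93911179e-01,  1.10180141e-01,  2.27287826e-05]), 'contact_force': array([ 0.40882127,  0.89137314, -0.26040688]), 'ft_torque': array([0.02249742, 0.00653615, 0.02089874]), 'gripper_width': 1.0023629686328226} 0.0187
```

View pics/top0.png

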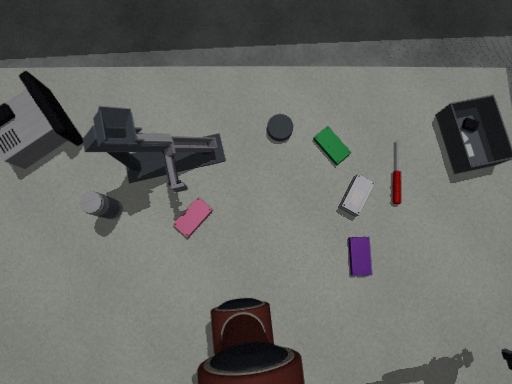

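View pics/side0.png

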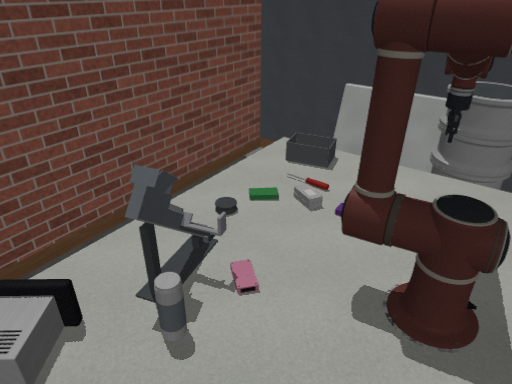

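The top view shows the chute at about (90-225, 105-185) with its tab end at (178,187), the grey pile at (356,195), the can at (98,205), the pulley at (280,127), the screwdriver at (397,175) and the pink, green and purple look-alikes. Next I'll enlarge the chute and pile.

```bash
cat > h.py <<'E'
import numpy as np, cv2
from scipy.spatial.transform import Rotation as R
from plant import manip
def rot(q): return R.from_quat([q[1],q[2],q[3],q[0]]).as_matrix()
class Cam:
    def __init__(s,n):
        p=manip.camera_params(n); s.n=n; s.K=np.array([[p['fx'],0,p['cx']],[0,p['fy'],p['cy']],[0,0,1]]); s.d=np.array(p['distortion']); s.c=np.array(p['xyz']); s.R=rot(p['orientation'])
    def proj(s,P):
        r=cv2.Rodrigues(s.R.T)[0]; return cv2.projectPoints(np.atleast_2d(np.float64(P)),r,-s.R.T@s.c,s.K,s.d)[0][:,0]
    def rays(s,uv):
        u=cv2.undistortPoints(np.float64(uv).reshape(-1,1,2),s.K,s.d)[:,0]; v=np.c_[u,np.ones(len(u))]@s.R.T; return v/np.linalg.norm(v,axis=1)[:,None]
    def plane(s,uv,z):
        d=s.rays(uv); return s.c+d*((z-s.c[2])/d[:,2])[:,None]
def tri(c1,u1,c2,u2):
    A=np.zeros((3,3));b=np.zeros(3);ls=[]
    for c,u in((c1,u1),(c2,u2)):
        d=c.rays([u])[0];M=np.eye(3)-np.outer(d,d);A+=M;b+=M@c.c;ls.append((M,c.c))
    P=np.linalg.solve(A,b);return P,[np.linalg.norm(M@(P-c)) for M,c in ls]
def grab(n): return cv2.cvtColor(manip.grab_frame(n),cv2.COLOR_RGB2BGR)
def crop(im,x,y,w,h,k):
    o=cv2.resize(im[y:y+h,x:x+w],None,fx=k,fy=k,interpolation=cv2.INTER_CUBIC)
    for i in range(x-x%10+10,x+w,10): cv2.line(o,((i-x)*k,0),((i-x)*k,12 if i%50==0 else 5),(0,255,255),1)
    for i in range(y-y%10+10,y+h,10): cv2.line(o,(0,(i-y)*k),(12 if i%50==0 else 5,(i-y)*k),(0,255,255),1)
    return o
T=Cam("top");S=Cam("side")
E
python3 - <<'E'
from h import *
t=cv2.imread("pics/top0.png");s=cv2.imread("pics/side0.png")
a=crop(t,80,95,155,100,5)
b=crop(s,120,160,120,140,2); c=crop(t,330,165,60,55,4); d=crop(s,285,170,50,45,4)
o=np.zeros((600,800,3),np.uint8); a=cv2.resize(a,None,fx=.65,fy=.65) if 0 else a
o[:500,:775]=a; cv2.imwrite("pics/c1.png",o[:500,:775])
o2=np.zeros((600,800,3),np.uint8); b=crop(s,125,160,110,145,4); o2[:580,:440]=b; o2[:220,450:690]=c; o2[230:410,450:650]=d; cv2.imwrite("pics/c2.png",o2)
E
```

```text
(no output)
```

View pics/c1.png

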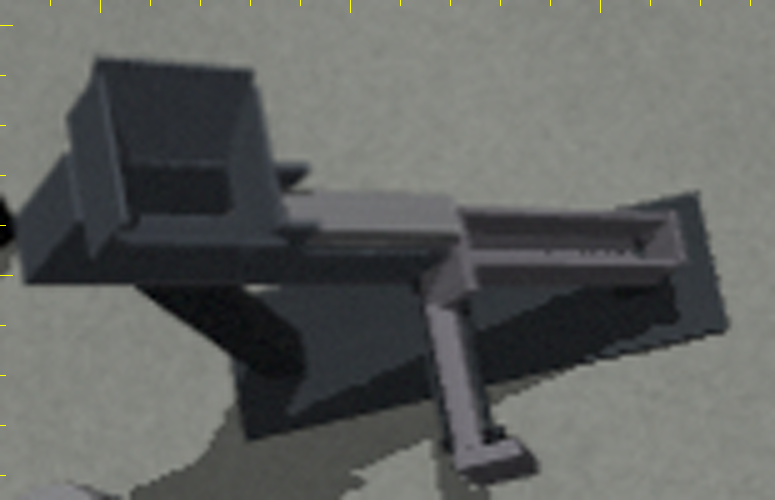

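View pics/c2.png

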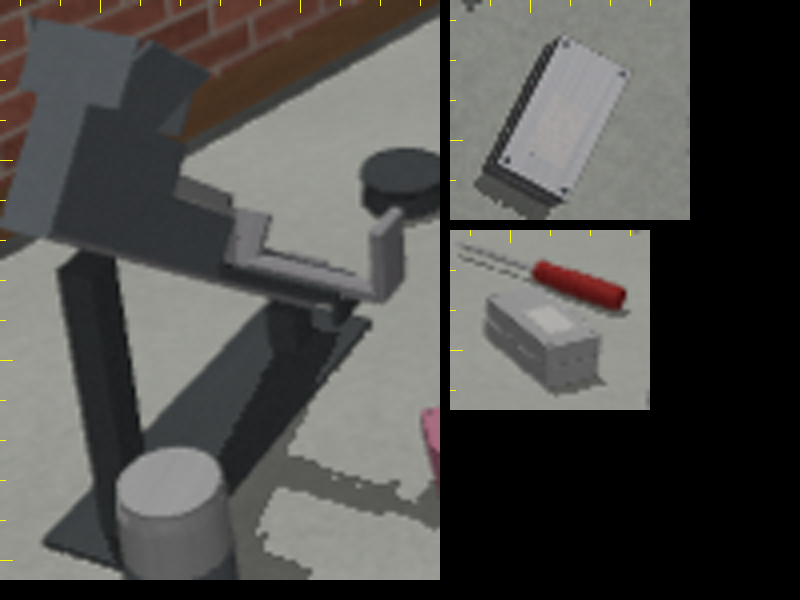

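The crops show the tab's top at about top (178,186) and side (222,213), and the pile's upper-face corners near (357,174), (375,183), (359,215) and (342,206). The foot corners are near (219.6,133.4), (225.6,160.4) and (129.4,182.6).

```bash
python3 - <<'E'
from h import *
np.set_printoptions(precision=4,suppress=True)
t=cv2.imread("pics/top0.png");s=cv2.imread("pics/side0.png")
f=T.plane([(219.6,133.4),(225.6,160.4),(129.4,182.6)],.01);print("foot",f,np.linalg.norm(np.diff(f,axis=0),axis=1))
e=f[2]-f[1];print("y-axis yaw",np.degrees(np.arctan2(e[1],e[0]))-90);e=f[0]-f[1];print("x-axis yaw",np.degrees(np.arctan2(e[1],e[0])))
print("tab",tri(T,(178,186),S,(222,213.5)))
# trough end-wall / tab sanity
# pile top
h=cv2.cvtColor(t,cv2.COLOR_BGR2HSV);m=np.zeros(t.shape[:2],np.uint8);m[168:222,335:382]=((h[168:222,335:382,2]>160)*255)
c=max(cv2.findContours(m,0,1)[0],key=cv2.contourArea);r=cv2.minAreaRect(c);b=cv2.boxPoints(r);print(r)
P=T.plane(c[:,0].astype(float),.044);r=cv2.minAreaRect((P[:,:2]*1000).astype(np.float32));print("pile mask",r)
Q=T.plane([(357.5,174.5),(375,183),(359.2,215),(342,206.2)],.044);print("pile corners",Q,Q.mean(0),np.linalg.norm(Q-np.roll(Q,1,0),axis=1))
e=Q[1]-Q[2]+Q[0]-Q[3];print("long yaw",np.degrees(np.arctan2(e[1],e[0])))
print("others",T.plane([(280,127),(332,145),(360,256),(193,217),(397,187),(270,165)],.02)[:,:2])
print("can",T.plane([(98,205)],.15))
E
```

```text
foot [[0.7183 0.0917 0.01  ]
 [0.6326 0.0728 0.01  ]
 [0.5661 0.3611 0.01  ]] [0.0877 0.2959]
y-axis yaw 12.985130967320288
x-axis yaw 12.432067290264607
tab (array([0.5208, 0.1776, 0.1979]), [np.float64(0.0007650733135350393), np.float64(0.000765073313534936)])
((359.26922607421875, 191.15382385253906), (11.53523063659668, 28.03184700012207), 29.74488067626953)
pile mask ((529.7122192382812, -319.4293518066406), (33.218994140625, 84.45068359375), 57.62016677856445)
pile corners [[ 0.5789 -0.3169  0.044 ]
 [ 0.5531 -0.3671  0.044 ]
 [ 0.4596 -0.3149  0.044 ]
 [ 0.4856 -0.2662  0.044 ]] [ 0.5193 -0.3163  0.044 ] [0.1062 0.0565 0.1071 0.0551]
long yaw -28.84519777241789
others [[ 0.7344 -0.094 ]
 [ 0.6764 -0.2514]
 [ 0.343  -0.3175]
 [ 0.4603  0.1666]
 [ 0.545  -0.4414]
 [ 0.6149 -0.0613]]
can [[0.4806 0.3924 0.15  ]]
```

>>> drive_tool:
  commands: "85 0 0 -0.1 -10;85 0 0 -0.1 -10;85 0 0 -0.1 -10;85 0 0 -0.1 -10;85 0 0 -0.1 -10;85 0 0 -0.1 -10;85 0 0 -0.1 -10;85 0 0 -0.1 -10"

```text
time: 1.1
tool_pos: [0.1368, -0.6095, 0.2546]
tool_rot: [-0.0, 0.688, 0.725, 0.0]
contact_force: [0.1, 0.9, -0.6]
gripper_width: 0.996
```

>>> drive_tool:
  commands: "85 0 0 0 -10;85 0.95 0.76 0 0;85 0.95 0.76 0 0;85 0.95 0.76 0 0;85 0.95 0.76 0 0;85 0.95 0.76 0 0;85 0.95 0.76 0 0;85 0.95 0.76 0 0"

```text
time: 2.1
tool_pos: [0.2492, -0.3788, 0.2548]
tool_rot: [-0.0, 0.625, 0.781, 0.0]
contact_force: [-0.1, -0.4, 0.7]
gripper_width: 0.995
```

>>> drive_tool:
  commands: "85 0.95 0.76 0 0;85 0.95 0.76 0 0;85 0.95 0.76 0 0;85 0.95 0.76 0 0;85 0.95 0.76 0 0;85 0.95 0.76 0 0;85 0.95 0.76 0 0;85 0.95 0.76 0 0"

```text
time: 3.1
tool_pos: [0.3771, -0.1165, 0.2549]
tool_rot: [-0.0, 0.625, 0.781, -0.0]
contact_force: [0.2, 0.7, -0.6]
gripper_width: 1.0
```

>>> drive_tool:
  commands: "85 1 0.85 0 0;85 1 0.85 0 0;85 1 0.85 0 0;85 1 0.85 0 0;85 1 0.85 0 0;85 1 0.85 0 0;85 1 0.85 0 0;85 1 0.85 0 0"

```text
time: 4.1
tool_pos: [0.5236, 0.1623, 0.2547]
tool_rot: [-0.0, 0.625, 0.781, -0.0]
contact_force: [-0.2, -0.4, 0.3]
gripper_width: 0.992
```

```bash
python3 - <<'E'
from h import *
t=grab("top");s=grab("side");p=manip.state()['tool_pos'];print(p,T.proj(p),S.proj(p))
o=np.zeros((600,800,3),np.uint8);o[:400,:400]=crop(t,130,110,100,100,4);o[:480,400:800]=crop(s,150,140,100,120,4);cv2.imwrite("pics/c3.png",o)
E
```

```text
[0.52385884 0.16355937 0.25433508] [[179.15448852 180.04240183]] [[224.00268709 192.06988152]]
```

View pics/c3.png

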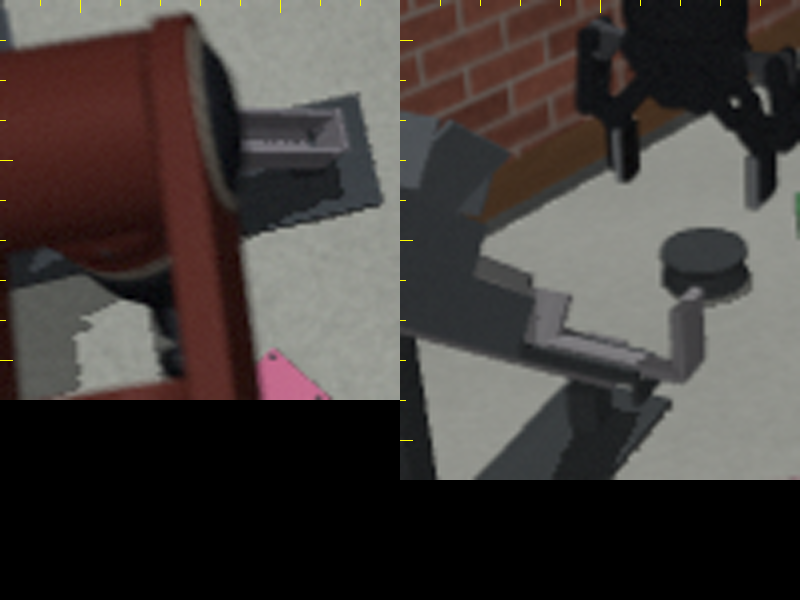

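>>> drive_tool:
  commands: "85 0.25 0 0 0;85 0.23 0 0.6 0;85 0 0 0.8 0;85 0 0 0.8 0;85 0 0 0.8 0;0 0 0 0 0;0 0 0 0 0;0 0 0 0 0"

```text
time: 5.2
tool_pos: [0.521, 0.1752, 0.1668]
tool_rot: [0.001, 0.625, 0.781, 0.001]
contact_force: [-0.2, -0.4, -0.5]
gripper_width: 0.371
```

>>> drive_tool:
  commands: "0 0 0 0 0;0 0 0 0 0;0 0 -0.2 0 0;0 0 -0.3 0 0;0 0 -0.3 0 0;0 0 -0.3 0 0;0 0 -0.3 0 0;0 0 -0.2 0 0"

```text
time: 6.2
tool_pos: [0.4737, 0.1642, 0.1666]
tool_rot: [0.001, 0.625, 0.781, 0.001]
contact_force: [5.0, -1.6, 6.0]
gripper_width: 0.101
```

>>> drive_tool:
  commands: "0 0 -0.15 0 0;0 0 -0.15 0 0;0 0 -0.1 0 0;0 0 -0.1 0 0;0 0 -0.1 0 0;0 0 -0.1 0 0;0 0 0 0 0;0 0 0 0 0"

```text
time: 7.2
tool_pos: [0.4588, 0.1608, 0.1667]
tool_rot: [0.006, 0.625, 0.78, 0.007]
contact_force: [30.0, 5.2, -8.9]
gripper_width: 0.105
```

>>> drive_tool:
  commands: "0 0 0.08 0 0;0 0 0.06 0 0;85 0 0 0 0;85 0 0 0 0;85 0 0 0 0;85 0 0 0 0;85 0 0 -0.3 0;85 0 0 -0.7 0"

```text
time: 8.2
tool_pos: [0.4563, 0.1608, 0.195]
tool_rot: [-0.001, 0.625, 0.781, -0.001]
contact_force: [1.3, 0.1, 0.5]
gripper_width: 0.992
```

>>> drive_tool:
  commands: "85 -0.5 0 -0.9 0;85 -1 0 -0.9 0;85 -1 0 0 0;85 -1 0 0 0;85 -1 0 0 0;85 -1 0 0 0;85 -1 0 0 0;85 -1 0 0 0"

```text
time: 9.2
tool_pos: [0.5066, -0.0596, 0.2502]
tool_rot: [0.0, 0.625, 0.781, 0.0]
contact_force: [0.8, 0.7, 0.2]
gripper_width: 0.992
```

```bash
python3 - <<'E'
from h import *
t=grab("top");s=grab("side");print(manip.state()['tool_pos'])
o=np.zeros((600,800,3),np.uint8);o[:400,:500]=crop(t,110,100,125,100,4);o[:600,500:800]=crop(s,155,165,75,150,4);cv2.imwrite("pics/c4.png",o);cv2.imwrite("pics/t4.png",t);cv2.imwrite("pics/s4.png",s)
E
```

```text
[ 0.50676778 -0.06072862  0.25002103]
```

View pics/c4.png

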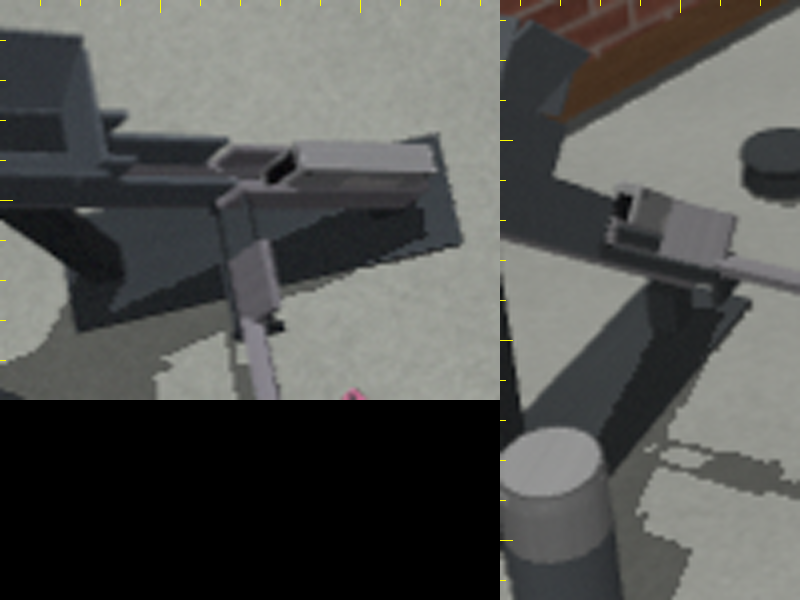

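The case is down in the trough, its top edge running from about (184,139.5) to (218.5,139.5) in the top view. The gate is out.

```bash
python3 - <<'E'
from h import *
np.set_printoptions(precision=4,suppress=True)
a=np.radians(12.7);X=np.array([np.cos(a),np.sin(a),0]);Y=np.array([-np.sin(a),np.cos(a),0]);Z=np.array([0,0,1.])
O=np.array([.6485,.206,.135]);k=np.radians(40);d=-np.cos(k)*Y-np.sin(k)*Z;n=-np.sin(k)*Y+np.cos(k)*Z
up=O+40e-3*d+58e-3*n;lo=O+150e-3*d+58e-3*n
print("pred",T.proj([up,lo]),up,lo)
for uv,z in(((184,139.5),up[2]),((218.5,139.5),lo[2])): print(T.plane([uv],z))
m=O+95e-3*d+58e-3*n;print("mid",m); 
t=cv2.imread("pics/t4.png");g=t[130:148,180:224].max(2)
for r in g: print(' '.join('%3d'%v for v in r[::2]))
print("side pred",S.proj([up-11e-3*X,up+11e-3*X,lo+11e-3*X,lo-11e-3*X]))
E
```

```text
pred [[196.8416 135.9364]
 [229.2854 137.3051]] [0.6634 0.1397 0.1537] [0.682  0.0575 0.083 ]
[[0.6538 0.1737 0.1537]]
[[0.6756 0.0883 0.083 ]]
mid [0.6727 0.0986 0.1184]
156 159 158 159 157 156 155 161 157 160 156 162 160 158 164 159 159 149 158 159 155 158
158 162 159 159 157 158 156 160 158 162 157 158 163 158 162 159 158 154 160 158 156 159
157 159 159 160 159 158 156 159 157 158 159 157 160 159 160 157 160 160 163 161 156 155
154 159 158 159 157 158 157 158 161 157 162 157 159 161 160 158 157 156 136 122 148 156
159 161 160 161 157 159 157 154 160 158 159 160 160 160 158 157 120 103  79  77 148 154
159 155 139 139 137 136 142 138 139 143 143 142 144 149 128 102  76  72  70  69 145 157
132 134 124 135 133 133 135 134 133 134 134 133 133 133 135 130 130 130 128  75 140 157
106  87 107 136 137 137 136 136 136 137 137 134 135 134 135 134 134 133 134  84 117 155
 98  43  98 137 134 133 133 133 134 133 133 133 134 133 133 134 135 133 135  94  98 156
 83  22  95 143 135 135 133 134 135 134 133 131 134 133 132 130 130 130 132  84  89 158
 33  19  97 136 133 134 134 133 136 134 133 133 134 133 133 132 132 132 134  96  74 158
 13  14  91 129 135 135 136 137 134 132 133 134 134 134 135 134 133 134 134 109  67 149
  8  16  98  87  87  90  92  95  96 105 113 113 117 116 123 125 128 131 129 145  70 144
 11  67  89  52  60  63  66  66  64  66  69  71  69  69  69  67  69  69  56  72  68 149
 46  99  68  62  63  63  63  64  65  73  72  67  65  64  61  65  60  62  55  71  69 142
 93  75  64  63  63  64  62  64  78  77  77  76  80  77  74  65  61  62  70  69  70 144
110  80  67  65  66  67  68  65  74  74  76  75  75  75  72  63  66  68  72  71  73  91
103 100  78  66  67  69  67  69  71  70  71  72  70  72  72  70  70  71  65  72  73 100
side pred [[196.3061 206.4615]
 [189.6869 204.966 ]
 [205.1904 211.4971]
 [211.3325 212.9025]]
```

Lateral placement agrees with the gate reading. Along the chute, the image puts the case 33 mm uphill of my tab-based guess, which also fits the foot, so I'm using the image. Next I go above the case.

>>> drive_tool:
  commands: "85 0.81 0.94 0 0;85 0.81 0.94 0 0;85 0.81 0.94 0 0;85 0.81 0.94 0 0;85 0.81 0.94 0 0;85 0.81 0.94 0 0;85 0.81 0.92 0 0;85 0 0 0 0"

```text
time: 10.3
tool_pos: [0.6613, 0.1531, 0.2492]
tool_rot: [-0.0, 0.624, 0.782, 0.0]
contact_force: [0.3, -0.7, -0.0]
gripper_width: 0.995
```

>>> drive_tool:
  commands: "85 0 0 0.5 0;85 0 0 0.7 0;85 0 0 0.7 0;85 0 0 0.7 0;85 0 0 0.6 0;85 0 0 0.4 0;85 0 0 0 0;85 0 0 0 0"

```text
time: 11.3
tool_pos: [0.6617, 0.1505, 0.1423]
tool_rot: [0.001, 0.625, 0.781, 0.001]
contact_force: [-0.7, -0.5, 0.4]
gripper_width: 0.995
```

```bash
python3 - <<'E'
from h import *
t=grab("top");s=grab("side");print(manip.state()['tool_pos'],manip.state()['contact_force'])
o=np.zeros((600,800,3),np.uint8);o[:400,:400]=crop(t,150,90,100,100,4);o[:600,400:800]=crop(s,155,145,80,120,5);cv2.imwrite("pics/c5.png",o)
E
```

```text
[0.66186379 0.15058846 0.14266844] [ 0.62606352  1.17083353 -0.42958851]
```

View pics/c5.png

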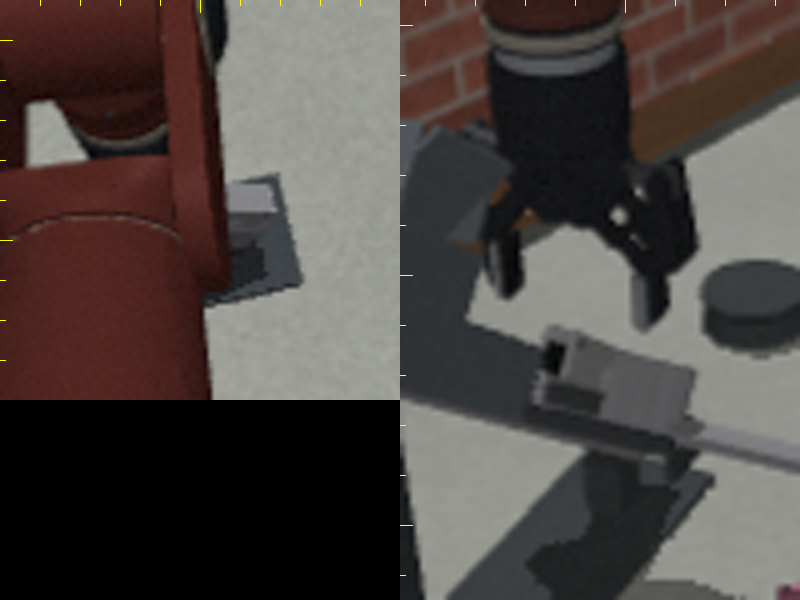

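```bash
python3 - <<'E'
from h import *
np.set_printoptions(precision=1,suppress=True)
a=np.radians(12.7);X=np.array([np.cos(a),np.sin(a),0]);Y=np.array([-np.sin(a),np.cos(a),0]);Z=np.array([0,0,1.])
O=np.array([.6485,.206,.135])+.033*Y;k=np.radians(40);d=-np.cos(k)*Y-np.sin(k)*Z;n=-np.sin(k)*Y+np.cos(k)*Z
for s in(.04,.15):
  for x in(-.011,.011):
    for h in(.058,.03): print(s,x,h,((S.proj([O+s*d+x*X+h*n])[0]-[155,145])*5+[400,0]))
E
```

```text
0.04 -0.011 0.058 [577.1 335.1]
0.04 -0.011 0.03 [563.6 383.1]
0.04 0.011 0.058 [543.4 327.3]
0.04 0.011 0.03 [529.9 374.9]
0.15 -0.011 0.058 [656.5 365.6]
0.15 -0.011 0.03 [644.5 409.5]
0.15 0.011 0.058 [625.3 358.3]
0.15 0.011 0.03 [613.2 401.9]
```

```bash
python3 - <<'E'
from h import *
np.set_printoptions(precision=4,suppress=True)
print(tri(T,(217.5,142.2),S,(214,219)))
print("finger tips", manip.state()['tool_pos'])
# endwall top outer corner from first pictures (c1: (682,262) ; c2 side (372,283)?)
print(tri(T,(216.4,147.4),S,(217,232)))
s=cv2.imread("pics/s4.png");g=s[205:240,180:220].max(2)
for r in g: print(' '.join('%3d'%v for v in r[::2]))
E
```

```text
(array([0.6535, 0.0836, 0.0867]), [np.float64(0.014129837638664447), np.float64(0.014129837638664567)])
finger tips [0.6619 0.1506 0.1427]
(array([0.646 , 0.0882, 0.0453]), [np.float64(0.018892519438922468), np.float64(0.018892519438922627)])
149 150 149 150 152 149 149 150 151 151 151 152 152 151 152 150 150 151  62  63
148 150 150 151 152 150 150 150 149 149 150 153 151 150 151 150 151 151  58  55
149 151 150 151 149 150 149 150 150 149 149 150 151 150 150 150 152 151  50  39
148 150 149 148 150 150 149 148 148 148 150 150 150 151 149 149 150 151  44  34
148 149 149 147 150 151 148 149 150 150 151 152 149 149 151 150 147 150  42  38
148 148 147 139 147 146 150 148 148 151 152 150 148 150 151 150 148 148  45  39
150 150 130 122 126 131 147 148 150 149 151 149 151 149 148 149 148 150  62  39
146 146 122 121 127  99  94 143 148 151 150 149 150 147 148 149 150 149 119  43
111 137  89  88 118  84  73  79 131 147 149 149 148 147 149 149 147 148 148  66
 54  71  58  18  95  78  75  79  78 124 145 148 149 149 150 150 149 148 148 117
 53  53  28  20 116  83  78  77  77 100 110 142 148 148 1
[... 1242 characters left out ...]
  42  40  38  40  40  44  54  69  98  96 112 125 125 128 128
149 137 104  80  70  58  46  44  39  40  39  39  42  55  63  82  92 110 122 125
149 148 148 136 100  81  70  56  45  42  40  39  39  37  42  74  81  84  90 110
149 148 149 148 150 139  73  67  66  59  46  43  39  39  38  56  63  77  86  85
149 148 148 148 149 150  71  39  57  65  67  58  53  53  41  33  30  51 111  97
149 149 149 149 150 117  43  35  32  41  58  66  94  97  49  34  33  97 152 139
149 151 150 150 149  75  37  34  35  34  32  45  66  76  51  34  34 142 151 148
150 152 152 151 117  63  42  39  35  34  31  37  65  65  44  34  41 140 146 148
152 153 152 149  74  64  42  40  37  35  32  39  65  64  44  36  60  66  99 144
```

```bash
python3 - <<'E'
from h import *
np.set_printoptions(precision=4,suppress=True)
a=np.radians(12.7);X=np.array([np.cos(a),np.sin(a),0]);Y=np.array([-np.sin(a),np.cos(a),0])
O=np.array([.6485,.206,.135])+.033*Y
p=manip.state()['tool_pos'];print("tcp side",S.proj([p,p+[0,0,.013]]), "tips",S.proj([p+[0,0,.013]+X*.0425*i for i in(-1,1)]))
uv=[(197,213.7),(214,218.7),(197,228),(213.5,231)]
for c,o in((uv,-.011),):
  r=S.rays(c)
  for d in r:
    P=S.c+d*(((O+o*X-S.c)@X)/(d@X)); print(P,"chute y",(P-O)@Y)
print(tri(T,(185.5,142.2),S,(197,213.7)))
# foot corner side: (743,300)in c4 -> 
print("foot near corner side->plane", S.plane([(155+(750-500)/4,165+300/4)],.01), "top",T.plane([(225.6,160.4)],.01))
print("tab alt: pulley",S.plane([(226.5,203)],.03),T.plane([(280,126)],.03))
E
```

```text
tcp side [[191.093  210.7176]
 [190.7356 206.8756]] tips [[203.7652 209.8403]
 [178.0191 203.9824]]
[0.6528 0.1369 0.1287] chute y -0.10136381850606638
[0.6745 0.0406 0.0523] chute y -0.20004191591586615
[0.6513 0.1433 0.0823] chute y -0.09476461344434366
[0.6727 0.0485 0.0092] chute y -0.19195296480225926
(array([0.6381, 0.1643, 0.1518]), [np.float64(0.009796997730096322), np.float64(0.009796997730096315)])
foot near corner side->plane [[0.6293 0.0801 0.01  ]] top [[0.6326 0.0728 0.01  ]]
tab alt: pulley [[ 0.7284 -0.09    0.03  ]] [[ 0.7341 -0.0932  0.03  ]]
```

The bright quad in the side view is the drawn gate plate, with the bar running from it. It hides the case, so the top-view position stands and I'll grasp there, shifted 6 mm downhill for clearance from the plate.

>>> drive_tool:
  commands: "85 -0.2 0 0.2 0;85 0 0 0.3 0;85 0 0 0.35 0;85 0 0 0.3 0;0 0 0 0 0;0 0 0 0 0;0 0 0 0 0;0 0 0 0 0"

```text
time: 12.4
tool_pos: [0.6628, 0.1446, 0.1075]
tool_rot: [0.0, 0.625, 0.781, 0.0]
contact_force: [-0.6, -0.5, 1.2]
gripper_width: 0.247
```

>>> drive_tool:
  commands: "0 0 0 0 0;0 -0.13 0 -0.15 0;0 -0.19 0 -0.23 0;0 -0.26 0 -0.31 0;0 -0.32 0 -0.38 0;0 -0.32 0 -0.38 0;0 -0.32 0 -0.38 0;0 -0.32 0 -0.38 0"

```text
time: 13.4
tool_pos: [0.6748, 0.0893, 0.1741]
tool_rot: [0.0, 0.625, 0.781, 0.0]
contact_force: [0.0, 0.0, -3.6]
gripper_width: 0.246
```

>>> drive_tool:
  commands: "0 -0.5 0 -0.4 0;0 -0.5 0 -0.4 0;0 -0.5 0 -0.2 0;0 -0.5 0 0 0;0 -0.5 0 0 0;0 -0.5 0 0 0;0 0 0 0 0;0 0 0 0 0"

```text
time: 14.4
tool_pos: [0.6942, 0.0026, 0.2028]
tool_rot: [-0.0, 0.625, 0.781, 0.0]
contact_force: [-0.2, 0.4, -3.7]
gripper_width: 0.247
```

```bash
python3 - <<'E'
from h import *
t=grab("top");s=grab("side");print(manip.state()['tool_pos'],manip.state()['contact_force'],manip.state()['gripper_width'])
o=np.zeros((600,800,3),np.uint8);o[:400,:400]=crop(t,170,90,133,133,3)[:400,:400] if 0 else cv2.resize(crop(t,170,100,100,100,4),(400,400));o[:520,400:800]=crop(s,170,150,100,130,4);cv2.imwrite("pics/c6.png",o)
E
```

```text
[0.69422576 0.0029268  0.2029909 ] [-0.38507761 -0.45953331 -2.85105572] 0.24520470797077312
```

View pics/c6.png

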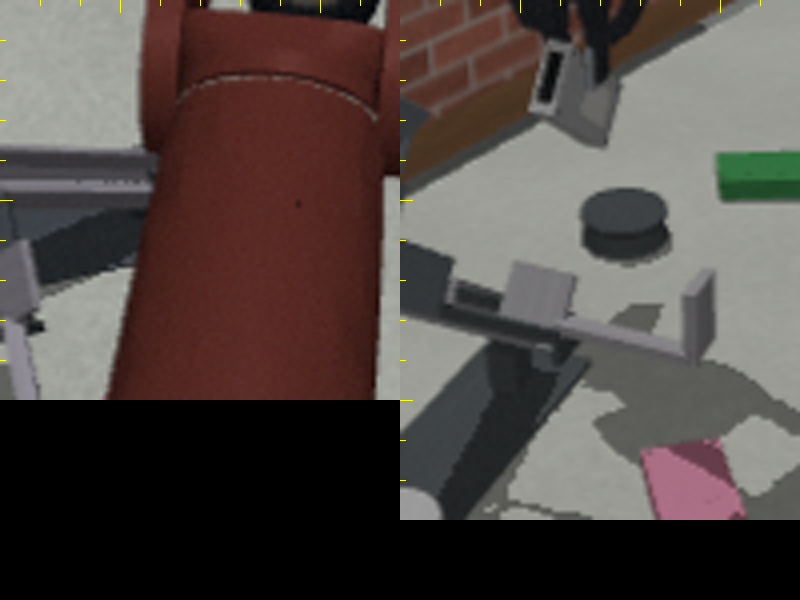

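The case is gripped, still tilted 40°, with the trough empty and the gate plate out. I'll carry it to the free bench at about (0.50, -0.05), then touch its lower corner down and roll it level about that corner.

>>> drive_tool:
  commands: "0 0 -0.5 0 0;0 -0.1 -0.9 0 0;0 -0.1 -0.9 0.4 0;0 -0.1 -0.9 0.4 0;0 0 -0.9 0.4 0;0 0 -0.9 0.4 0;0 0 -0.9 0.4 0;0 0 -0.8 0.4 0"

```text
time: 15.5
tool_pos: [0.4994, -0.0501, 0.131]
tool_rot: [0.0, 0.625, 0.781, 0.0]
contact_force: [0.2, -0.3, -3.7]
gripper_width: 0.244
```

>>> drive_tool:
  commands: "0 0 0 0.5 0;0 0 0 0.5 0;0 0 0 0.4 0;0 0 0 0.3 0;0 0 0 0.1 0;0 0 0 0.1 0;0 0 0 0.05 0;0 0 0 0 0"

```text
time: 16.5
tool_pos: [0.5003, -0.0505, 0.0728]
tool_rot: [0.0, 0.625, 0.781, 0.0]
contact_force: [-0.9, -0.1, -3.1]
gripper_width: 0.247
```

>>> drive_tool:
  commands: "0 0 0 0.07 0;0 0 0 0.07 0;0 0 0 0.04 0;0 0 0 0.03 0;0 0.12 0 0.04 0;0 0.11 0 0.04 0;0 0.11 0 0.04 0;0 0.11 0 0.05 0"

```text
time: 17.5
tool_pos: [0.4992, -0.0384, 0.0639]
tool_rot: [0.003, 0.625, 0.781, -0.0]
contact_force: [-1.8, -3.7, 10.5]
gripper_width: 0.242
```

>>> drive_tool:
  commands: "0 0.11 0 0.05 0;0 0.11 0 0.05 0;0 0.1 0 0.06 0;0 0.1 0 0.06 0;0 0.1 0 0.07 0;0 0.1 0 0.07 0;0 0.09 0 0.07 0;0 0.09 0 0.08 0"

```text
time: 18.5
tool_pos: [0.4937, -0.0132, 0.049]
tool_rot: [0.001, 0.625, 0.781, 0.001]
contact_force: [-4.3, 4.3, 14.4]
gripper_width: 0.247
```

>>> drive_tool:
  commands: "0 0.09 0 0.08 0;0 0.08 0 0.08 0;0 0.08 0 0.08 0;0 0.07 0 0.09 0;0 0 0 0.03 0;0 0 0 0.03 0;0 0 0 0 0;0 0 0 0 0"

```text
time: 19.5
tool_pos: [0.4915, -0.0024, 0.0374]
tool_rot: [-0.0, 0.625, 0.781, 0.002]
contact_force: [-5.9, 8.6, 16.3]
gripper_width: 0.245
```

```bash
python3 - <<'E'
from h import *
t=grab("top");s=grab("side");st=manip.state();p=st['tool_pos'];u=S.proj(p)[0].astype(int);print(p,st['contact_force'],u,T.proj(p))
o=crop(s,u[0]-55,u[1]-45,110,80,6);cv2.imwrite("pics/c7.png",o)
E
```

```text
[ 0.49148868 -0.00235994  0.03741627] [-5.8383063   7.86863664 16.42066767] [268 235] [[250.69068835 205.21534224]]
```

View pics/c7.png

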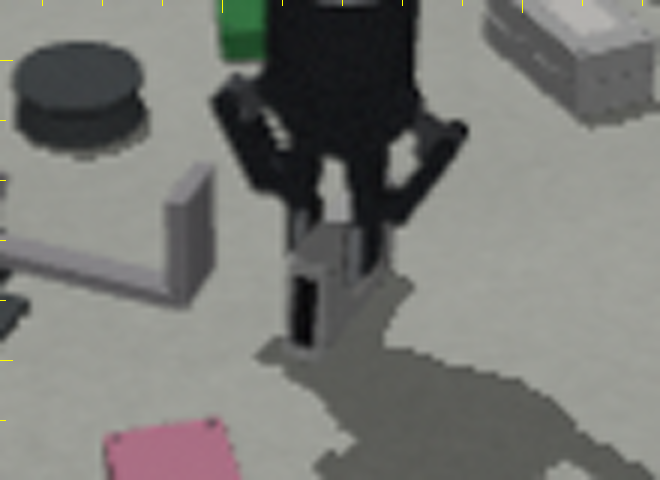

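The case stands on its long edge, its near end on the bench. Next I release it and tip it towards tool +y, leaning it on the other finger so that it goes down under control.

>>> drive_tool:
  commands: "36 0 0 0 0;36 0 0 0 0;36 0 0 0 0;36 0 0 0 0;36 0 0.2 0 0;36 0 0.1 0 0;36 0 0.1 0 0;36 0 0.1 0 0"

```text
time: 20.6
tool_pos: [0.5046, -0.0012, 0.0342]
tool_rot: [-0.0, 0.625, 0.781, -0.0]
contact_force: [-0.8, -0.1, 0.6]
gripper_width: 0.417
```

>>> drive_tool:
  commands: "36 0 0.1 0 0;36 0 0.1 0 0;36 0 0.1 0 0;36 0 0.1 0 0;36 0 0 0 0;36 0 0 0 0;36 0 0 0 0;36 0 0 0 0"

```text
time: 21.6
tool_pos: [0.5163, 0.0014, 0.0343]
tool_rot: [0.0, 0.625, 0.781, 0.0]
contact_force: [0.5, 0.4, 0.4]
gripper_width: 0.423
```

```bash
python3 - <<'E'
from h import *
s=grab("side");st=manip.state();p=st['tool_pos'];u=S.proj(p)[0].astype(int);print(p,st['contact_force'],st['gripper_width'],u)
o=crop(s,u[0]-45,u[1]-35,90,70,6);cv2.imwrite("pics/c8.png",o)
E
```

```text
[0.51630451 0.00138933 0.03431179] [0.11832594 0.52380128 0.91283381] 0.4188107989926576 [261 233]
```

View pics/c8.png

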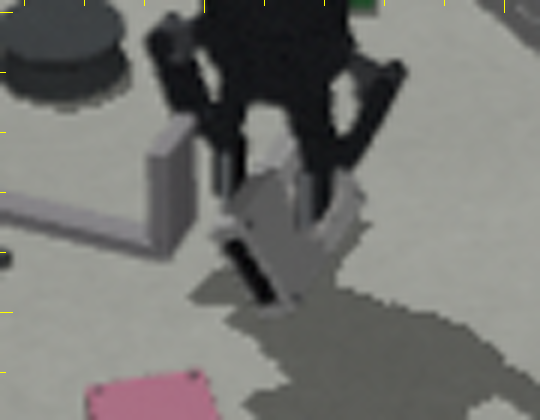

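The case leans about 35° on the far finger, as meant. Next I open and lower together to let it down.

>>> drive_tool:
  commands: "42 0 0 0.05 0;48 0 0 0.1 0;54 0 0 0.1 0;60 0 0 0.12 0;66 0 0 0.12 0;72 0 0 0.12 0;78 0 0 0.1 0;84 0 0 0.05 0"

```text
time: 22.65
tool_pos: [0.5157, 0.0014, 0.0109]
tool_rot: [-0.001, 0.625, 0.781, -0.0]
contact_force: [1.2, 0.0, 0.0]
gripper_width: 0.984
```

>>> drive_tool:
  commands: "85 0 0.1 0 0;85 0 0.1 0 0;85 0 0.1 0 0;85 0 0 0 0;85 0 0 -0.5 0;85 0 -0.5 -1 0;85 0 -1 -1 0;85 0 -1 -1 0"

```text
time: 23.65
tool_pos: [0.4513, -0.0132, 0.1184]
tool_rot: [0.001, 0.625, 0.781, 0.0]
contact_force: [0.5, 0.2, 0.1]
gripper_width: 0.996
```

>>> drive_tool:
  commands: "85 -1 -1 -0.5 0;85 -1 -1 0 0;85 -1 0 0 0;85 -1 0 0 0;85 -1 0 0 0;85 -1 0 0 0;85 0 0 0 0;85 0 0 0 0"

```text
time: 24.65
tool_pos: [0.4326, -0.2015, 0.1319]
tool_rot: [0.0, 0.625, 0.781, 0.0]
contact_force: [-0.4, 0.1, -0.1]
gripper_width: 0.996
```

```bash
python3 - <<'E'
from h import *
t=grab("top");s=grab("side");st=manip.state();p=st['tool_pos'];print(p,st['contact_force'],T.proj([.54,0,.02]),S.proj([.54,0,.02]))
o=np.zeros((600,800,3),np.uint8);o[:512,:800]=0
o[:400,:800]=crop(t,200,110,200,100,4);o[400:600,:400]=crop(s,210,175,200,100,2);cv2.imwrite("pics/c9.png",o);cv2.imwrite("pics/t9.png",t);cv2.imwrite("pics/s9.png",s)
E
```

```text
[ 0.43255211 -0.20104191  0.13159556] [-0.08660972 -0.41319272  0.31539198] [[249.7754038 189.7308464]] [[255.19184446 234.80194515]]
```

View pics/c9.png

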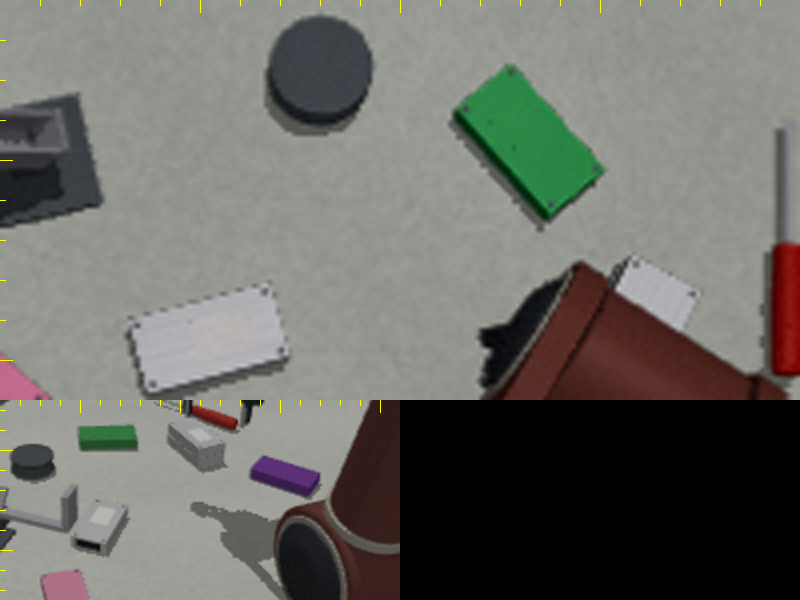

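The case lies flat at about top px (252,194), label up, and the pile is undisturbed at (357,195). I'll measure both the same way with colour masks.

```bash
python3 - <<'E'
from h import *
np.set_printoptions(precision=4,suppress=True)
a=cv2.imread("pics/t9.png");b=cv2.imread("pics/top0.png")
print("case px",a[195,245],"pile px",b[195,352],"bench",a[170,245],"side face",b[200,344])
def rect(im,x,y,w,h,z):
    f=cv2.GaussianBlur(im.astype(np.float32),(3,3),0)[y:y+h,x:x+w]; D=f[:,:,0]-f[:,:,1]
    k=4;D=cv2.resize(D,None,fx=k,fy=k,interpolation=cv2.INTER_LINEAR);V=cv2.resize(f.max(2),None,fx=k,fy=k)
    for th in(1,3,5):
        m=((D>th)&(V>135)).astype(np.uint8)*255
        m=cv2.morphologyEx(cv2.morphologyEx(m,cv2.MORPH_CLOSE,np.ones((25,25))),cv2.MORPH_OPEN,np.ones((25,25)))
        cs=cv2.findContours(m,0,1)[0]
        if not cs: continue
        c=max(cs,key=cv2.contourArea)[:,0].astype(float)
        P=cam.plane((c+.5)/k-.5+[x,y],z)[:,:2]*1000
        r=cv2.minAreaRect(P.astype(np.float32));B=cv2.boxPoints(r);e=max((B[1]-B[0],B[2]-B[1]),key=np.linalg.norm)
        M=cv2.moments(P.astype(np.float32));print(z,th,np.round(r[0],1),"mom",round(M['m10']/M['m00'],1),round(M['m01']/M['m00'],1),"size",np.round(r[1],1),"yaw",round(np.degrees(np.arctan2(e[1],e[0]))%180,2))
cam=T;rect(a,225,170,55,45,.022);rect(b,333,165,50,58,.044)
E
```

```text
case px [181 178 178] pile px [162 161 164] bench [140 146 143] side face [92 88 90]
0.022 1 [519.2  22.9] mom 519.4 23.0 size [55.4 48.7] yaw 8.73
0.022 3 [517.5  24.9] mom 518.3 24.6 size [48.6 38.3] yaw 0.01
0.044 1 [ 545.4 -329. ] mom 546.6 -329.4 size [53.1 51.9] yaw 62.55
0.044 3 [ 550.9 -328.9] mom 550.6 -328.7 size [47.2 37.4] yaw 86.71
```

```bash
cat > rect.py <<'E'
from h import *
def rect(im,x,y,w,h,z,ths=(-2,-1.2,-.4),v=125,cam=T):
    f=cv2.bilateralFilter(im,5,25,2).astype(np.float32);f=cv2.GaussianBlur(f,(3,3),0)[y:y+h,x:x+w]
    k=4;f=cv2.resize(f,None,fx=k,fy=k,interpolation=cv2.INTER_LINEAR);D=f[:,:,2]-f[:,:,1];V=f.max(2)
    for th in ths:
        m=((D>th)&(V>v)).astype(np.uint8)*255
        m=cv2.morphologyEx(cv2.morphologyEx(m,cv2.MORPH_OPEN,np.ones((17,17))),cv2.MORPH_CLOSE,np.ones((25,25)))
        cs=cv2.findContours(m,0,1)[0]
        if not cs: continue
        c=max(cs,key=cv2.contourArea)[:,0].astype(float)
        P=cam.plane((c+.5)/k-.5+[x,y],z)[:,:2]*1000
        r=cv2.minAreaRect(P.astype(np.float32));B=cv2.boxPoints(r);e=max((B[1]-B[0],B[2]-B[1]),key=np.linalg.norm)
        M=cv2.moments(P.astype(np.float32));print(z,th,np.round(r[0],1),"mom",round(M['m10']/M['m00'],1),round(M['m01']/M['m00'],1),"size",np.round(r[1],1),"yaw",round(np.degrees(np.arctan2(e[1],e[0]))%180,2))
E
python3 - <<'E'
from rect import *
a=cv2.imread("pics/t9.png");b=cv2.imread("pics/top0.png")
rect(a,225,170,55,45,.022);rect(b,333,165,50,58,.044)
Q=T.plane([(232,189.5),(267,180.8),(272,197.5),(237.5,208)],.022)[:,:2]*1000;print(Q,Q.mean(0))
E
```

```text
0.022 -2 [529.4  -5.9] mom 528.1 -5.9 size [ 62.4 113. ] yaw 104.91
0.022 -1.2 [527.1  -5. ] mom 526.4 -4.9 size [ 58.4 109.7] yaw 104.76
0.022 -0.4 [526.2 -19.8] mom 527.6 -18.6 size [53.9 67.2] yaw 91.4
0.044 -2 [ 522.3 -320.9] mom 523.6 -319.0 size [ 62.8 112. ] yaw 150.55
0.044 -1.2 [ 521.8 -316.6] mom 521.9 -316.3 size [ 55.9 107.1] yaw 150.81
0.044 -0.4 [ 521.3 -314.7] mom 518.9 -314.4 size [ 53.1 103.9] yaw 149.99
[[540.74327506  52.59183596]
 [566.23501433 -51.43582161]
 [515.89468687 -65.44267855]
 [485.54649678  36.38490791]] [527.10486826  -6.97543908]
```

>>> drive_tool:
  commands: "85 0 0 0 -2;85 0.78 0.67 0 0;85 0.78 0.67 0 0;85 0.78 0.67 0 0;85 0.78 0.67 0 0;85 0.78 0.67 0 0;85 0.78 0.67 0 0;85 0.78 0.67 0 0"

```text
time: 25.75
tool_pos: [0.5276, -0.0063, 0.1315]
tool_rot: [0.0, 0.61, 0.792, 0.0]
contact_force: [0.7, -1.0, -0.3]
gripper_width: 0.996
```

>>> drive_tool:
  commands: "85 0 0 0.5 0;85 0 0 0.8 0;85 0 0 0.8 0;85 0 0 0.6 0;85 0 0 0 0;85 0 0 0 0;85 0 0 0 0;85 0 0 0 0"

```text
time: 26.75
tool_pos: [0.5281, -0.0078, 0.0513]
tool_rot: [0.001, 0.611, 0.792, 0.0]
contact_force: [0.1, -0.1, 0.0]
gripper_width: 0.997
```

>>> drive_tool:
  commands: "85 0 0 0.4 0;85 0 0 0.4 0;85 0 0 0.35 0;85 0 0 0.25 0;85 0 0 0.15 0;85 0 0 0.09 0;85 0 0 0 0;0 0 0 0 0"

```text
time: 27.75
tool_pos: [0.5278, -0.0078, 0.0016]
tool_rot: [0.0, 0.611, 0.792, 0.0]
contact_force: [0.4, 0.4, -0.4]
gripper_width: 0.812
```

>>> drive_tool:
  commands: "0 0 0 0 0;0 0 0 0 0;0 0 0 0 0;0 0 0 -0.1 0;0 0 0 -0.3 0;0 0 0 -0.6 0;0 0 0 -0.8 0;0 0 0 -0.8 0"

```text
time: 28.75
tool_pos: [0.5275, -0.0078, 0.0809]
tool_rot: [0.0, 0.611, 0.791, 0.0]
contact_force: [-0.1, 0.1, -3.2]
gripper_width: 0.664
```

>>> drive_tool:
  commands: "0 0 0 -0.5 -9.3;0 0 0 -0.5 -9.3;0 0 0 -0.5 -9.3;0 0 0 -0.5 -9.3;0 0 0 -0.4 -9.1;0 -0.4 -0.75 0 0;0 -0.48 -0.9 0 0;0 -0.48 -0.9 0 0"

```text
time: 29.75
tool_pos: [0.5259, -0.0952, 0.1524]
tool_rot: [0.001, 0.251, 0.968, -0.0]
contact_force: [0.5, -0.9, -3.6]
gripper_width: 0.663
```

>>> drive_tool:
  commands: "0 -0.48 -0.9 0 0;0 -0.48 -0.9 0 0;0 -0.48 -0.9 0 0;0 -0.48 -0.9 0 0;0 -0.48 -0.9 0 0;0 -0.48 -0.9 0 0;0 -0.48 -0.9 0 0;0 0 0 0 0"

```text
time: 30.75
tool_pos: [0.5221, -0.3105, 0.1524]
tool_rot: [0.001, 0.252, 0.968, -0.0]
contact_force: [-0.7, 0.6, -3.4]
gripper_width: 0.661
```

>>> drive_tool:
  commands: "0 -0.13 -0.19 0.2 0;0 0 0 0.6 0;0 0 0 0.8 0;0 0 0 0.8 0;0 0 0 0.5 0;0 0 0 0.3 0;0 0 0 0.05 0;0 0 0 0 0"

```text
time: 31.75
tool_pos: [0.5235, -0.3158, 0.0545]
tool_rot: [0.001, 0.251, 0.968, -0.0]
contact_force: [0.4, -0.2, -2.6]
gripper_width: 0.662
```

```bash
python3 - <<'E'
from h import *
s=grab("side");t=grab("top");st=manip.state();p=st['tool_pos'];print(p,st['contact_force'])
cv2.imwrite("pics/s10.png",s);cv2.imwrite("pics/t10.png",t)
o=np.zeros((600,800,3),np.uint8);o[:480,:480]=crop(s,275,155,60,60,8);o[:320,480:800]=crop(t,320,150,80,80,4);cv2.imwrite("pics/c10.png",o)
E
```

```text
[ 0.52356405 -0.31598707  0.05484287] [-0.4468775  -0.52569387 -3.07099489]
```

View pics/c10.png

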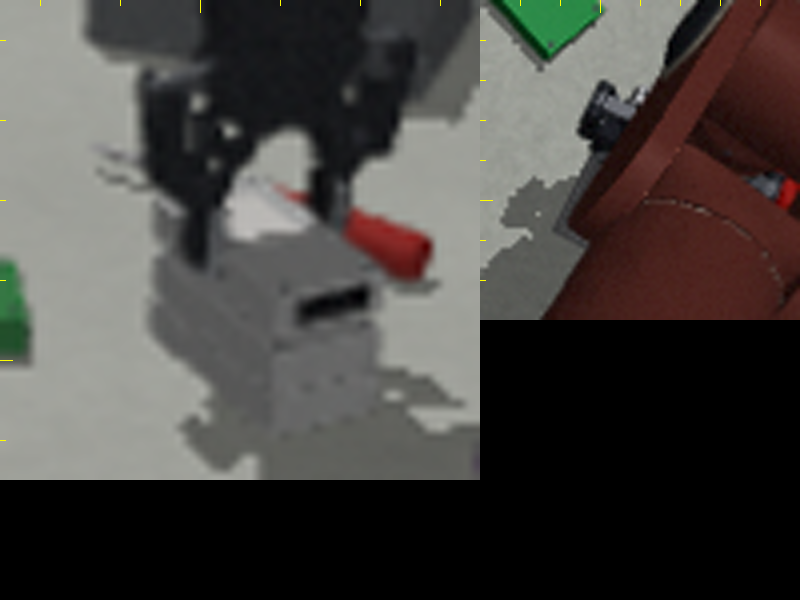

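The held case hovers over the pile, its corners in line with the pile's to within a pixel or so. I'll check that against projected vertical edges.

```bash
python3 - <<'E'
from h import *
np.set_printoptions(precision=1,suppress=True)
a=np.radians(151);x=np.array([np.cos(a),np.sin(a),0]);y=np.array([np.sin(a),-np.cos(a),0]);C=np.array([.521,-.3165,0])
for i,j in((1,1),(1,-1),(-1,1),(-1,-1)):
    P=C+i*.055*x+j*.029*y
    print(i,j,((S.proj([P+[0,0,z] for z in(0,.044,.053,.075)])-[275,155])*8).round().tolist())
# horizontal edge profile: columns of left/right silhouette and mid corner per row (blurred)
g=cv2.imread("pics/s10.png")[:,:,1].astype(float)
for r in range(183,211,2): print(r,g[r,292:325].astype(int))
E
```

```text
1 1 [[270.0, 437.0], [277.0, 354.0], [278.0, 336.0], [282.0, 293.0]]
1 -1 [[375.0, 409.0], [384.0, 326.0], [386.0, 309.0], [390.0, 266.0]]
-1 1 [[145.0, 330.0], [150.0, 250.0], [151.0, 233.0], [153.0, 192.0]]
-1 -1 [[246.0, 305.0], [253.0, 225.0], [254.0, 209.0], [257.0, 168.0]]
183 [159 150 108  88  87  65  32  22  25  64  86 132 174 184 183 178 177 177
 178 177 164 118  94  84  72  63  41  40  44  45  43  41  63]
185 [160 160 145 117  93  57  27  24  23  73  77  77  89 100 110 108 104 103
  97  94  95  95  95  93  94  94  75  47  33  31  34  38  41]
187 [160 159 114  93  93  80  48  29  37  79  90  91  94  93  92  93  93  94
  94  94  94  93  95  94  95  95  94  94  98  66  36  28  28]
189 [160 148 107  88  88  94  92  87  83  87  71  82  88  89  95  94  93  93
  92  94  95  94  93  95  97  97  94  96 100 108 110  73  46]
191 [160 158 120  90  88  87  88  91  91  91  91  89  89  88  87  89  92  94
  77  92  99 105  99  83  64  58  31  16  16  76 113 151 126]
193 [159 137  99  93  91  89  86  87  88  88  94  94  90  92  89  87  88  94
 100  87  44  14  12  12  20  23  34  42  53 101
[... 425 characters left out ...]
 161]
201 [163 164 164 164 165 165 147 116  93  87  88  88  91  88  88  89  87  99
 103 102 101 101 102 103 102 101 103 103  97  94  96  97  99]
203 [161 163 164 163 162 160 161 163 163 120  90  88  87  87  87  87  85 100
 102 107  98  90  98 105 104 103 102 103 103 106 100 108 111]
205 [159 159 161 162 161 161 162 162 128 101  97  90  88  89  87  87  86  97
 102 102 102 102 103 103 104 103 104 102 100  98  97  96  97]
207 [163 163 162 162 160 156 117  97 147 119  98  98  97  89  90  89  87  98
 103 101 101 102 100 106 103  95  89  95  97  97  97  99  98]
209 [159 159 159 160 160 158 117  94  95  96  97  98  98  97  96  95  98 100
  89  94  98  95  97  97  98  97  97  97  97  97  97  98  98]
```

Alignment is within about 1.5 mm in the side view. Next I lower gently.

>>> drive_tool:
  commands: "0 0 0 0.08 0;0 0 0 0.06 0;0 0 0 0.05 0;0 0 0 0.04 0;0 0 0 0.03 0;0 0 0 0.02 0;0 0 0 0 0;0 0 0 0 0"

```text
time: 32.85
tool_pos: [0.523, -0.3156, 0.046]
tool_rot: [0.0, 0.251, 0.968, -0.0]
contact_force: [-2.9, 2.1, 5.2]
gripper_width: 0.663
```

>>> drive_tool:
  commands: "0 0 0 -0.02 0;61 0 0 0 0;65 0 0 0 0;72 0 0 0 0;85 0 0 0 0;85 0 0 0 0;85 0 0 0 0;85 0 0 0 0"

```text
time: 33.85
tool_pos: [0.5229, -0.3155, 0.0459]
tool_rot: [-0.0, 0.251, 0.968, 0.0]
contact_force: [0.4, 0.8, -0.8]
gripper_width: 0.995
```

>>> drive_tool:
  commands: "85 0 0 -0.2 0;85 0 0 -0.5 0;85 0 0 -0.8 0;85 0 0 -1 0;85 0 0 -1 0;85 0.5 0.5 -0.5 0;85 0.8 1 0 0;85 0.8 1 0 0"

```text
time: 34.85
tool_pos: [0.5045, -0.2188, 0.1678]
tool_rot: [0.001, 0.251, 0.968, -0.0]
contact_force: [1.0, 0.9, -0.3]
gripper_width: 0.996
```

>>> drive_tool:
  commands: "85 0.5 1 0 0;85 0.5 1 0 0;85 0.5 1 0 0;85 0.5 1 0 0;85 0.3 0.5 0 0;85 0 0 0 0;85 0 0 0 0;85 0 0 0 0"

```text
time: 35.85
tool_pos: [0.5095, -0.0687, 0.166]
tool_rot: [0.0, 0.251, 0.968, -0.0]
contact_force: [0.1, -0.4, 0.5]
gripper_width: 0.995
```

```bash
python3 - <<'E'
from rect import *
t=grab("top");s=grab("side");st=manip.state();print(st['time'],st['tool_pos'],st['contact_force'],st['gripper_width'],np.abs(st['joint_vel']).max())
cv2.imwrite("pics/t11.png",t);cv2.imwrite("pics/s11.png",s)
rect(t,333,160,55,62,.066,(-2.5,-2,-1.2,-.4))
b=cv2.imread("pics/top0.png");rect(b,333,165,50,58,.044)
# gate/bystander change check vs first pictures
d=cv2.absdiff(t,b).max(2)>40
n,l,q,c=cv2.connectedComponentsWithStats(d.astype(np.uint8));print([tuple(map(int,r)) for r in q[1:] if r[4]>25])
g=s[:,:,1].astype(float)
for r in range(181,211,3): print(r,g[r,290:325].astype(int))
E
```

```text
35.95 [ 0.50946062 -0.06856388  0.16583144] [-0.38993462 -0.06196121 -0.77939554] 0.9964244176133337 0.0053733282715629415
0.066 -2.5 [ 522.6 -333.7] mom 522.6 -323.4 size [ 92.4 127. ] yaw 152.35
0.066 -2 [ 525.1 -319.2] mom 523.9 -316.5 size [ 63.6 117.7] yaw 151.8
0.066 -1.2 [ 522.6 -314.9] mom 522.1 -314.1 size [ 57.5 109. ] yaw 150.41
0.066 -0.4 [ 522.7 -313.3] mom 527.5 -320.0 size [54.6 87.8] yaw 150.52
0.044 -2 [ 522.3 -320.9] mom 523.6 -319.0 size [ 62.8 112. ] yaw 150.55
0.044 -1.2 [ 521.8 -316.6] mom 521.9 -316.3 size [ 55.9 107.1] yaw 150.81
0.044 -0.4 [ 521.3 -314.7] mom 518.9 -314.4 size [ 53.1 103.9] yaw 149.99
[(137, 134, 30, 7, 158), (210, 136, 116, 248, 14606), (165, 156, 6, 9, 37), (173, 160, 7, 18, 70), (357, 173, 20, 9, 40), (169, 182, 24, 55, 359), (342, 189, 31, 26, 79), (336, 212, 17, 12, 49), (179, 233, 10, 10, 42), (210, 308, 6, 13, 50), (205, 322, 6, 12, 34), (139, 328, 75, 56, 1423), (366, 348, 108, 36, 1678), (501, 348, 11, 22, 151)]
181 [ 32  78 140 151 146 132 129 142 145 146 149 151 150 150 158 162 167 154
 148 147 110  61  35  33  36  41  44  42  58  
[... 646 characters left out ...]
85  86  82  87  83  83  82  81  84  85  83
  84  91  95  69  30  22  24  34  45  58  82  92  96  94 118 146 151]
199 [152 152 153 154 153 154 118  94  86  83  83  82  87  85  82  82  82  83
  81  89  99  98  96  95  95  96  97  97  97  97  97  94 129 150 153]
202 [153 154 155 155 155 155 154 153 153 154 120  89  82  82  84  83  86  88
  84  95  97  96  95  94  96 101  94  84  98 101  99 100 144 154 155]
205 [151 151 151 153 153 154 154 153 154 154 154 155 153 116  94  86  83  83
  81  91  95  97  96  96  95  97  97  96  97  96  94 105 144 152 152]
208 [151 151 151 150 152 153 153 151 151 153 154 154 154 153 153 152 152 117
  91  95  94  94  95  94  81  88  91  91  90  89  90  90  92  91 137]
```

```bash
python3 -c "
from plant import manip
print(manip.job_done(), manip.state()['time'])"
```

```text
the job is handed in; nothing more can be done
the job is handed in; nothing more can be done
```

The job is handed in after about 36 s of the 72 s limit, with every step done in the order asked.

**What I did**
- **Gate:** I drew it out until it stopped hard, with 30 N felt at the stop and about 64 mm of measured travel plus whatever it was open at the start. I left it there, and the case slid down into the trough.
- **Laying it flat:** I lifted the case out, rolled it onto its long edge on the bench, and tipped it over against a finger. I then let go, and a picture showed it lying flat.
- **Placing it:** I took it again across its width and lowered it onto the pile with about 8 N of contact. I then opened the fingers and moved clear.

**Last checks**
- **Position:** By top-camera masks the placed case is at (0.5226, -0.3149), yaw 150.4°. The pile's upper case before placing measured (0.5218, -0.3166), yaw 150.8°, so they agree within about 2 mm and 0.4°.
- **Pile edges:** The pile's near vertical edge ran straight in the side image.
- **Robot:** It was clear of everything, with no force beyond noise and the joints still.

**What disagreed or was not checked**
- The two cameras differed by about 5 to 7 mm on fixed things such as the foot and pulley, so I relied on the top view for placing.
- One looser mask threshold put the placed case about 3 to 5 mm off, but its outline also took in some of the bench.
- I had no picture views left after the placing, so that last check is numbers only. The gate and the other things on the bench last looked right in earlier pictures.

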